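# Mist the stuck seal and crack the paint box lid ajar

### The job

The lid of the airtight paint box has stuck to its seal. Press the sprung cap of the mister beside it fully down for a moment and let it spring back up, so that the seal is wetted; then pull the lid by its grip until the seal gives way, without flinging it open, and hold it just ajar, with a gap of about 40 mm under its front edge. Finish while the fingers still hold the lid there, steady, and leave the water bottle, the jar and the phone undisturbed.

Things in the scene. Friction and masses are not known exactly. Their poses are not given: they have to be found in the camera images.
- paint_box: Fixed white plastic box, 170 mm deep (its x) by 220 mm wide (its y), rim gasket top at 74 mm above the table. Origin: centre of its underside, on the table; its -x side is the front (towards the robot at yaw 0), the lid is hinged along its +x rim, z up.
- lid (a joint): Opening angle of the lid in rad: 0 shut, grows as its front rises, stop 1.3. Gap under the front edge = 182 mm x sin(angle). Weighs 0.2 to 0.35 kg; falls if not held. Stuck: an upward pull of about 10 to 22 N at the grip starts it; the resistance dies away over the first 10 mm or so of rise at the front; from 0.1 rad only its weight acts (1 to 3 N at the grip). Let go, it drops to about 0.1 rad or shut.
- lid_handle (a point): Centre of the lid's grip, an upright grey plastic fin on the lid near its front: 14 mm thick (x), 44 mm wide (y), 34 mm tall. Lid shut, the lid's top face is 82 mm and the fin's top 116 mm above the table. The point is 18 mm above the lid's top face, 145 mm in front of the hinge axis and 26 mm above it. Axes turn with the lid: x to the hinge, y along the hinge, z out of the lid.
- lid_front (a point): Middle of the lower front edge of the lid, 182 mm in front of the hinge; the lid is a white plate 186 x 224 x 8 mm, standing 12 mm over the front of the box.
- lid_hinge (a point): Middle of the lid's hinge axis, at the box's far rim, 74 mm above the table; the axis runs along the box's y.
- mister: Fixed mister: aluminium canister 48 mm across in a dark steel foot 72 mm across, with a round white sprung cap on top. Beside the box on its +y side, nozzle pointing to the box. Origin: centre of the foot on the table.
- mister_top (a point): Centre of the flat top of the mister's cap: upright white cylinder 30 mm across, 22 mm tall, top 136 mm above the table when up; a thin grey nozzle sticks out 11 mm at its side.
- mister_cap (a joint): Travel of the mister's cap in m: 0 up, 0.008 fully down (straight down). Spring: starts to move at about 2 N, fully down at 6 N; springs back by itself.
- water_bottle: Loose clear greyish plastic water bottle, 62 mm across, 190 mm tall, standing on the -y side of the box. Bystander. Origin: centre of its underside.
- jar: Loose glass jar with a black lid, 64 mm across, 75 mm tall, standing on the -y side of the box. Bystander. Origin: centre of its underside.
- phone: Loose black phone lying flat on the table in front of the box, 75 x 150 x 9 mm. Bystander. Origin: centre of its underside.
Mind the look-alikes: they are no part of the job. What is shaped like the mister but purple is not meant.

How it is judged:
On the way, in this order (a step that is already met when the one before it is completed fails the run):
1. the mister's cap is pressed fully down (past 6 of its 8 mm) (value of joint mister_cap above 0.006 m), for 0.1 s.
2. the mister's cap has sprung back up, lid still shut (value of joint mister_cap below 0.0015 m and value of joint lid below 0.03 rad), for 0.1 s.
3. the lid is broken free of its seal (value of joint lid above 0.11 rad).
At the end, for the whole second after the job is handed in: The lid stands ajar at 0.135 to 0.33 rad (a gap of about 25 to 59 mm under its front edge), steady (under 0.1 rad/s), carried by the fingers (contact over 0.5 N) and by no bystander; the mister's cap is up (value of joint lid between 0.135 and 0.33 rad and velocity of joint lid between -0.1 and 0.1 rad/s and contact force between the fingers and lid above 0.5 N and value of joint mister_cap below 0.0015 m and not (contact force between lid and water_bottle above 0.05 N) and not (contact force between lid and jar above 0.05 N) and not (contact force between lid and phone above 0.05 N)); the arm keeps its last pose, push and grip.
It fails at once if the lid is flung open past 0.6 rad (value of joint lid above 0.6 rad).
It fails at once if the water bottle is pushed over 20 mm away or tipped (distance of water_bottle from where it was at the start of the episode above 0.02 m or angle between water_bottle's own z axis and vertical above 0.35 rad).
It fails at once if the jar is pushed over 20 mm away or tipped (distance of jar from where it was at the start of the episode above 0.02 m or angle between jar's own z axis and vertical above 0.35 rad).
It fails at once if the phone is pushed over 20 mm away or tipped (distance of phone from where it was at the start of the episode above 0.02 m or angle between phone's own z axis and vertical above 0.35 rad).
It also fails if it takes over 42 s, if anything falls off the work surface, if the arm or the gripper's body presses on something with over 40 N, if the wrist force passes 120 N, or if a joint passes its speed limit or range.

### The arm

A 7-joint arm with a two-finger parallel gripper is mounted at the origin on the work surface. World frame = base frame: x ahead of the robot, y to its left, z up, the work surface at z = 0. Lengths are in m, angles in rad, forces in N, time in s.
With the tool pointing down it reaches from about 0.425 to 0.925 m from the base axis. Payload 6.8 kg.
Tool frame: the origin (TCP) lies at the very end of the fingers, on their centre line; the grasp point (between the pads) lies 19 mm behind it; z points along the fingers, y is the line along which they close (so a half turn about z gives the same grasp; the last joint's range is limited). The gripper opens to 85 mm and grips with 20 to 120 N. Pads are 22 mm wide; open, the fingers measure 114 mm over their backs; the gripper's body (76 mm by 85 mm) begins 54 mm behind the grasp point. The pads swing forward as they close: fully open they stand 13 mm farther back than shut.
Start: joints at [-1.316, 0.477, 0.022, 1.555, -0.011, 1.109, -0.083], TCP at [0.24, 0.631, 0.231] pointing down, gripper open.
Joint ranges: [-2.96, 2.96], [-0.34, 2.1], [-1.41, 1.46], [0.24, 2.44], [-1.37, 4.51], [0.17, 1.92], [-2.96, 2.96]. Speed limits (rad/s): [2.39, 2.39, 3.14, 3.14, 3.14, 3.14, 3.14].

### API

Orientations are given as a unit quaternion [w, x, y, z].
In Python, from station import get_obs, read_camera, hand_in gives the robot as it stands.
- The arm moves only by the tool arm_command, never from a script. Its argument "commands" is one flat list of numbers, 7 for each row, row after row: the shift along the tool's x, y, z in m, then the turn, a rotation vector about the tool's x, y, z in degrees, then the opening, from 0 (shut) to 1 (fully open). In form: [tx, ty, tz, rx, ry, rz, fingers, tx, ty, tz, rx, ry, rz, fingers, ...]. A call has 1 to 8 rows; each row is the pose to reach, as a shift and turn from the pose commanded when the call began, along the tool's axes at that moment; what a row does not reach only later rows make up. A row lasts 1/10 s, in which the tool goes at most 50 mm and 8.59 degrees, less where a joint would pass 70% of its speed; a pose out of reach is approached as far as the arm can. A call with a gripper value outside its range is refused whole. The fingers move at their own pace and stop on an object; "force" is the grip in N (left out, the last holds). Time passes only in rows, so rows that repeat a pose let the fingers close. It gives the time, the measured TCP pose, the force, the opening and the grip force at its end, in the units of the state.
- get_obs(): the state, without advancing time (a new reading comes with each control period).
- read_camera(name): name is "scene" or "top"; returns a dict with "img" (384x512x3 uint8, red, green, blue), "camera_matrix" (3x3 intrinsics, pixels), "pose" (4x4, takes a point from camera to world coordinates). Camera axes: x right, y down, z forward; pixel columns grow to the right and rows downward; lengths in m; the calibration is good to about 2 mm. A picture is of the moment at which its call begins. There is no depth.
- hand_in(): hands the job in; it is judged then, once.
The state is a dict: "t": time; "q": joint angles; "joint_vel": joint speeds; "joint_torque": joint torques, N m; "eef_pos": TCP position; "tool_rot": TCP orientation; "contact_force": force on the tool from outside, world axes, zero at the start; "torque": the same for the moment, N m; "gripper_width": opening from 0.0 (shut) to 1.0 (fully open); "grasp_force": force on a finger pad.
Only numpy, scipy, OpenCV 4.12 (cv2) and the standard library are available. Lean on these libraries where they do the work, as an engineer would, in place of code of your own. Each camera call takes 0.05 s, during which the arm holds its last target. There are 200 camera calls.

## Working session

There is one attempt and no reset: what is moved stays moved. The work goes in short steps, Python scripts to look and compute and a tool call to move; the robot and the scene stay as the last step left them, time stands still between calls to the robot, and variables do not carry over. Pictures are saved under pics/ and viewed, at most 10 in all, crops included, and the job is handed in when it is done.

Besides the shell and the picture viewer there is one more tool, called after "Emit:" in YAML: its name, and indented under it one key for each argument. arm_command: Moves the arm, as the interface text tells. Its arguments: {"type":"object","properties":{"commands":{"type":"array","items":{"type":"number"}},"force":{"type":"number"}},"required":["commands"]}

```bash
mkdir -p pics
cat > h.py <<'E'
import numpy as np, cv2
from station import get_obs, read_camera, hand_in
def ray(c,u,v):
    K=np.array(c["camera_matrix"]);P=np.array(c["pose"])
    d=P[:3,:3]@np.linalg.solve(K,[u,v,1.]);return P[:3,3],d/np.linalg.norm(d)
def tri(c1,p1,c2,p2):
    o1,d1=ray(c1,*p1);o2,d2=ray(c2,*p2)
    s=np.linalg.lstsq(np.c_[d1,-d2],o2-o1,rcond=None)[0]
    a,b=o1+s[0]*d1,o2+s[1]*d2
    return (a+b)/2,np.linalg.norm(a-b)
def atz(c,p,z):
    o,d=ray(c,*p);return o+d*(z-o[2])/d[2]
def proj(c,X):
    P=np.linalg.inv(np.array(c["pose"]));x=np.array(c["camera_matrix"])@(P[:3,:3]@X+P[:3,3]);return x[:2]/x[2]
E
python3 - <<'E'
from h import *
import pickle
cs={n:read_camera(n) for n in("scene","top")}
pickle.dump(cs,open("c0.pkl","wb"))
for n in cs:
    cv2.imwrite(f"pics/{n}0.png",cv2.resize(cs[n]["img"][:,:,::-1],(800,600),interpolation=cv2.INTER_CUBIC))
    print(n,np.round(cs[n]["pose"],3).tolist(),np.round(cs[n]["camera_matrix"],1).tolist())
o=get_obs();print({k:np.round(v,3).tolist() for k,v in o.items()})
E
```

```text
scene [[0.521, 0.7, -0.489, 1.003], [0.854, -0.438, 0.283, -0.256], [-0.016, -0.564, -0.825, 0.834], [0.0, 0.0, 0.0, 1.0]] [[477.4, 0.0, 259.0], [0.0, 477.4, 186.7], [0.0, 0.0, 1.0]]
top [[0.014, -0.997, 0.071, 0.501], [-1.0, -0.014, -0.002, -0.047], [0.003, -0.071, -0.997, 1.258], [0.0, 0.0, 0.0, 1.0]] [[484.6, 0.0, 257.1], [0.0, 484.6, 192.6], [0.0, 0.0, 1.0]]
{'t': 0.1, 'q': [-1.316, 0.478, 0.022, 1.556, -0.012, 1.109, -0.083], 'joint_vel': [0.001, -0.0, 0.0, -0.003, 0.002, 0.001, -0.002], 'joint_torque': [0.005, -59.776, 1.614, -28.195, 0.013, 0.005, 0.0], 'eef_pos': [0.239, 0.631, 0.23], 'tool_rot': [-0.0, 0.18, 0.984, -0.001], 'contact_force': [-0.94, 0.089, -0.27], 'torque': [0.012, 0.041, -0.013], 'grasp_force': 0.0, 'gripper_width': 1.002}
```

View pics/scene0.png

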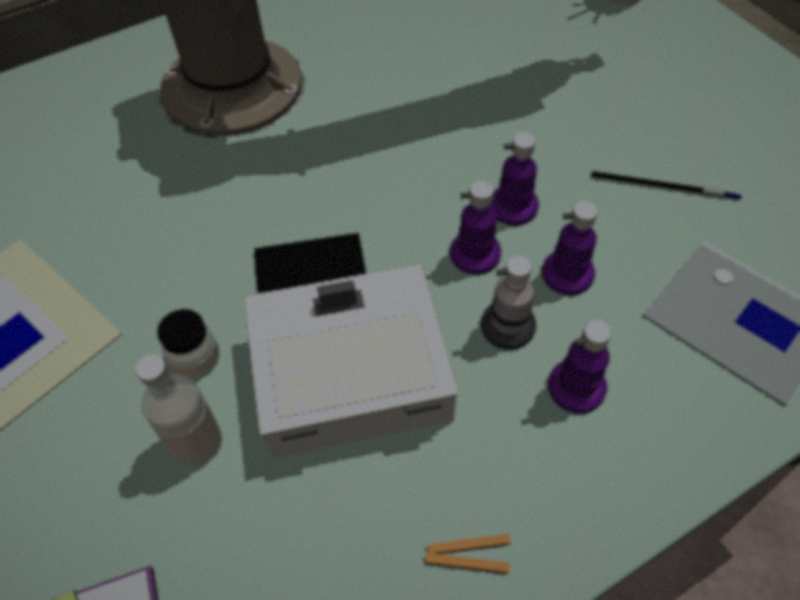

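View pics/top0.png

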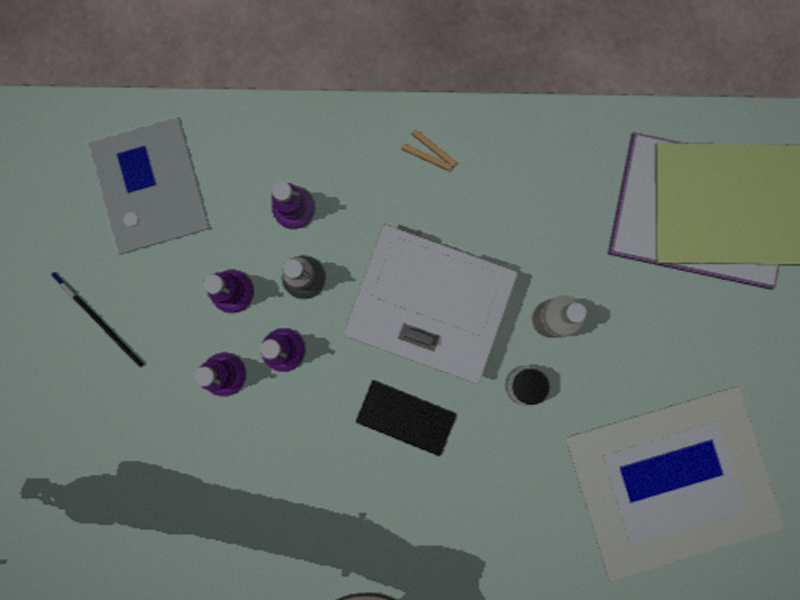

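Candidates in the 800x600 views:

| Thing | Scene pixel | Top pixel | Verdict |
|---|---|---|---|
| Aluminium canister on dark foot | (512,295) | (303,275) | the mister |
| Purple bottle | (517,180) | (222,373) | look-alike |
| Purple bottle | (478,230) | (284,349) | look-alike |
| Purple bottle | (572,250) | (230,290) | look-alike |
| Purple bottle | (582,368) | (293,205) | look-alike |
| Grey fin on the lid | (338,297) | (419,337) | the lid's grip |

I'll check the chosen mister and fin in one close crop.

Run:
```python
from h import *
import pickle
cs=pickle.load(open("c0.pkl","rb"))
def crop(n,u,v,w,h): # native centre
    i=cs[n]["img"][v-h//2:v+h//2,u-w//2:u+w//2,::-1]
    print(n,u-w//2,v-h//2);return cv2.resize(i,None,fx=6,fy=6,interpolation=cv2.INTER_CUBIC)
a=np.hstack([crop("scene",328,186,64,48),crop("scene",214,190,64,48)])
b=np.hstack([crop("top",192,176,64,48),crop("top",268,215,64,48)])
m=np.vstack([a,b]);m=cv2.convertScaleAbs(m,alpha=1.5,beta=10)
cv2.imwrite("pics/crop1.png",m);print(m.shape)
```

```text
scene 296 162
scene 182 166
top 160 152
top 236 191
(576, 768, 3)
```

View pics/crop1.png

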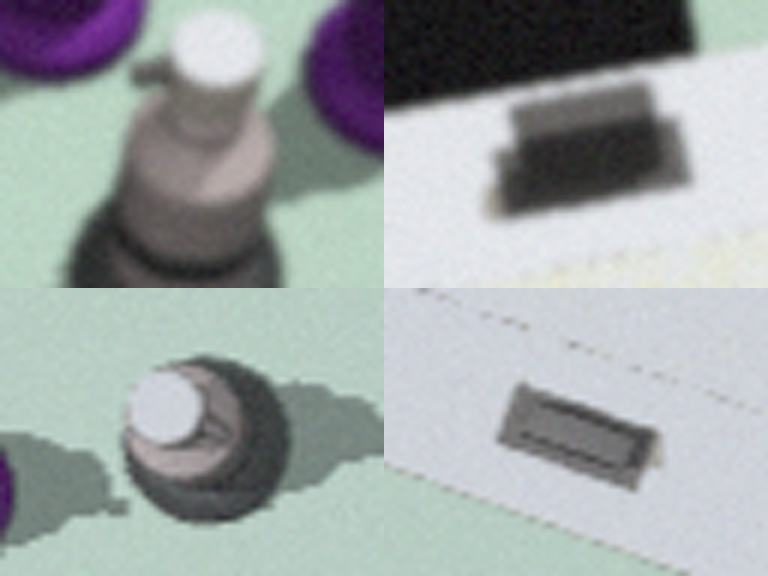

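The top-left and bottom-left crops show an aluminium body, a white cap and a dark foot, so this is the mister. Its cap top is at (218,47) in the scene crop and (166,408) in the top crop. The fin's top face is centred at (585,112) in the scene crop and (582,432) in the top crop.

Run:
```python
from h import *
import pickle
cs=pickle.load(open("c0.pkl","rb"));s,t=cs["scene"],cs["top"]
f=lambda u,v,o:(o[0]+(u+.5)/6-.5,o[1]+(v+.5)/6-.5)
print("cap",tri(s,f(218,47,(296,162)),t,f(166,120,(160,152))))
print("fin",tri(s,f(201,112,(182,166)),t,f(198,144,(236,191))))
g=lambda u,v:(u*.64,v*.64)
# lid corners in top image, z=.082
C=[atz(t,g(*p),.082)for p in[(384,225),(518,268),(479,381),(345,333)]]
print(np.round(C,3));e=(C[0]-C[1])+(C[3]-C[2]);print("y-axis yaw",np.degrees(np.arctan2(-e[0],e[1])))
e=(C[0]-C[3])+(C[1]-C[2]);print("x yaw",np.degrees(np.arctan2(e[1],e[0])))
for n,p,z in[("bottle",(573,313),.19),("jar",(531,386),.075),("p1",(293,205),.04),("p2",(284,349),.04),("p3",(230,290),.04)]:
    print(n,np.round(atz(t,g(*p),z),3))
from scipy.spatial.transform import Rotation as R
o=get_obs();q=o["tool_rot"];print(np.round(R.from_quat(np.roll(q,-1)).as_matrix(),3).tolist())
```

```text
cap (array([0.62804637, 0.11408814, 0.13648858]), np.float64(0.00035475500324769926))
fin (array([ 0.5314486 , -0.07647527,  0.11680892]), np.float64(0.0010883183055532871))
[[ 0.704 -0.02   0.082]
 [ 0.639 -0.23   0.082]
 [ 0.463 -0.17   0.082]
 [ 0.534  0.038  0.082]]
y-axis yaw -17.980215269803388
x yaw -18.73554125353362
bottle [ 0.564 -0.291  0.19 ]
jar [ 0.456 -0.252  0.075]
p1 [0.742 0.13  0.04 ]
p2 [0.508 0.138 0.04 ]
p3 [0.602 0.228 0.04 ]
[[-0.935, 0.355, -0.0], [0.355, 0.935, -0.002], [-0.0, -0.002, -1.0]]
```

Emit:
arm_command:
  commands: [-0.034,-0.0215,0,0,0,5.5,0,-0.068,-0.043,0,0,0,11,0,-0.102,-0.0645,0,0,0,16.5,0,-0.136,-0.086,0,0,0,22,0,-0.17,-0.1075,0,0,0,27.5,0,-0.204,-0.129,0,0,0,33,0,-0.238,-0.1505,0,0,0,38.5,0,-0.272,-0.172,0,0,0,44,0]
  force: 80

```text
t: 0.9
eef_pos: [0.4334, 0.3721, 0.2311]
tool_rot: [-0.0, 0.537, 0.843, -0.0]
contact_force: [1.1, 0.7, -0.9]
gripper_width: -0.002
grasp_force: 0.0
```

```bash
cat >> h.py <<'E'
from scipy.spatial.transform import Rotation as R
def go(target,yaw):
    """shift in tool axes, and tool-frame rotvec (deg), to put the TCP at target, tool y at yaw (deg), pointing down"""
    o=get_obs();r=R.from_quat(np.roll(o["tool_rot"],-1))
    a=np.radians(yaw);y=np.array([np.cos(a),np.sin(a),0]);z=np.array([0,0,-1.]);G=R.from_matrix(np.c_[np.cross(y,z),y,z])
    print("t",o["t"],"tcp",np.round(o["eef_pos"],4),"q",np.round(o["q"],2),"F",np.round(o["contact_force"],1),"w",round(o["gripper_width"],3),o["grasp_force"])
    print("shift",np.round(r.inv().apply(np.array(target)-o["eef_pos"]),4),"turn",np.round(np.degrees((r.inv()*G).as_rotvec()),2))
E
python3 -c "
from h import *
go([.628,.114,.19],-18.4)"
```

```text
t 0.9 tcp [0.4334 0.3721 0.2311] q [-1.03  0.31  0.27  1.82 -0.09  1.02 -0.29] F [ 1.1  0.7 -0.9] w -0.002 0.0
shift [-0.3162  0.0674  0.0411] turn [-2.000e-02  2.000e-02  4.339e+01]
```

Emit:
arm_command:
  commands: [-0.04,0.0085,0.005,0,0,5.4,0,-0.08,0.017,0.01,0,0,10.8,0,-0.12,0.0255,0.015,0,0,16.2,0,-0.16,0.034,0.02,0,0,21.7,0,-0.2,0.0425,0.025,0,0,27.1,0,-0.24,0.051,0.03,0,0,32.5,0,-0.28,0.06,0.036,0,0,38,0,-0.316,0.067,0.041,0,0,43.4,0]

```text
t: 1.7
eef_pos: [0.6287, 0.1145, 0.1897]
tool_rot: [0.0, 0.811, 0.585, -0.0]
contact_force: [0.3, 0.4, 1.1]
gripper_width: 0.005
grasp_force: 0.0
```

Run:
```python
from h import *
go([.628,.114,.142],-18.4)
a=read_camera("scene")["img"][110:260,230:430,::-1]
b=read_camera("top")["img"][100:250,100:300,::-1]
m=np.hstack([cv2.resize(x,None,fx=2,fy=2,interpolation=cv2.INTER_CUBIC) for x in(a,b)])
cv2.imwrite("pics/p3.png",cv2.convertScaleAbs(m,alpha=1.5,beta=10))
```

```text
t 1.7 tcp [0.6287 0.1145 0.1897] q [-0.64  0.5   0.5   1.71 -0.27  1.   -0.36] F [0.3 0.4 1.1] w 0.005 0.0
shift [-0.0007 -0.0005  0.0477] turn [-0.02  0.03 -0.05]
```

View pics/p3.png

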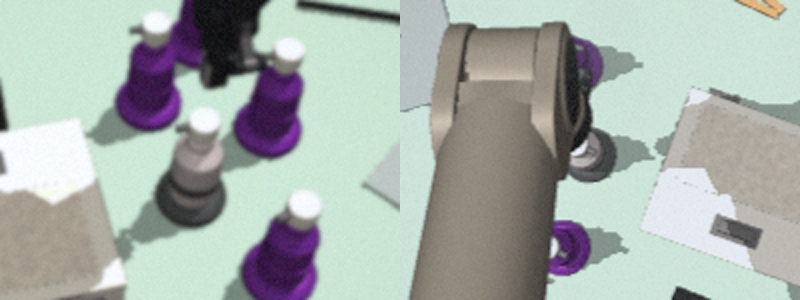

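The fingertips, at about (210,80) in the left half, hang right above the white cap at (204,122). Now I'll press, with the force as a check.

Emit:
arm_command:
  commands: [0,0,0.03,0,0,0,0,0,0,0.047,0,0,0,0,0,0,0.055,0,0,0,0,0,0,0.06,0,0,0,0,0,0,0.061,0,0,0,0,0,0,0.061,0,0,0,0,0,0,0.061,0,0,0,0]

```text
t: 2.5
eef_pos: [0.6285, 0.1167, 0.1304]
tool_rot: [0.0, 0.81, 0.587, 0.001]
contact_force: [-3.5, 0.8, 4.6]
gripper_width: 0.001
grasp_force: 2.3
```

Emit:
arm_command:
  commands: [0,0,0.002,0,0,0,0,0,0,0.004,0,0,0,0,0,0,0.004,0,0,0,0,0,0,0.004,0,0,0,0]

```text
t: 2.9
eef_pos: [0.6288, 0.1167, 0.128]
tool_rot: [-0.0, 0.81, 0.586, 0.001]
contact_force: [-7.5, 0.1, 18.4]
gripper_width: 0.004
grasp_force: 9.0
```

Emit:
arm_command:
  commands: [0,0,0.004,0,0,0,0,0,0,0.004,0,0,0,0,0,0,-0.01,0,0,0,0,0,0,-0.03,0,0,0,0,0,0,-0.06,0,0,0,0,0,0,-0.06,0,0,0,0]

```text
t: 3.5
eef_pos: [0.6314, 0.1164, 0.1898]
tool_rot: [0.002, 0.81, 0.586, 0.004]
contact_force: [1.1, 0.4, 1.2]
gripper_width: -0.0
grasp_force: 0.0
```

```bash
python3 -c "
from h import *
go([.531,-.0765,.18],-18.4)"
```

```text
t 3.5 tcp [0.6314 0.1164 0.1898] q [-0.64  0.5   0.5   1.71 -0.28  0.99 -0.36] F [1.1 0.4 1.2] w -0.0 0.0
shift [-0.2146 -0.0351  0.0086] turn [ 0.44 -0.26  0.19]
```

Emit:
arm_command:
  commands: [-0.035,-0.006,0,0,0,0,0,-0.07,-0.012,0,0,0,0,0.6,-0.105,-0.018,0,0,0,0,0.6,-0.14,-0.024,0.002,0,0,0,0.6,-0.175,-0.03,0.005,0.2,0,0,0.6,-0.205,-0.034,0.008,0.4,-0.2,0,0.6,-0.2145,-0.035,0.0085,0.4,-0.3,0.2,0.6,-0.2145,-0.035,0.0085,0.4,-0.3,0.2,0.6]

```text
t: 4.3
eef_pos: [0.5276, -0.0778, 0.1768]
tool_rot: [-0.001, 0.812, 0.584, -0.004]
contact_force: [-0.3, 0.5, -0.8]
gripper_width: 0.603
grasp_force: 0.0
```

Run:
```python
from h import *
go([.531,-.0765,.088],-18.4)
a=read_camera("scene")["img"][110:260,130:330,::-1]
b=read_camera("top")["img"][120:270,170:370,::-1]
m=np.hstack([cv2.resize(x,None,fx=2,fy=2,interpolation=cv2.INTER_CUBIC) for x in(a,b)])
cv2.imwrite("pics/p4.png",cv2.convertScaleAbs(m,alpha=1.5,beta=10))
```

```text
t 4.3 tcp [ 0.5276 -0.0778  0.1768] q [-0.42  0.34  0.56  1.97 -0.23  0.89 -0.07] F [-0.3  0.5 -0.8] w 0.603 0.0
shift [0.0028 0.0033 0.0888] turn [-0.36  0.31 -0.16]
```

View pics/p4.png

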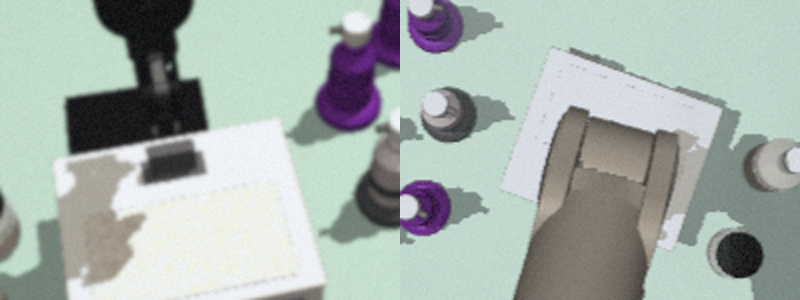

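The mister's cap has sprung back up, and the fingers hang over the fin, which is at (172,160) in the left half. Now I'll lower onto it and grip.

Emit:
arm_command:
  commands: [0.0015,0.0015,0.025,-0.3,0.3,-0.1,0.6,0.003,0.0033,0.05,-0.3,0.3,-0.1,0.6,0.003,0.0033,0.07,-0.3,0.3,-0.1,0.6,0.003,0.0033,0.082,-0.3,0.3,-0.1,0.6,0.003,0.0033,0.0885,-0.3,0.3,-0.1,0.6,0.003,0.0033,0.0885,-0.3,0.3,-0.1,0.6]
  force: 60

```text
t: 5.0
eef_pos: [0.5313, -0.0743, 0.0878]
tool_rot: [-0.001, 0.81, 0.586, -0.001]
contact_force: [-0.2, -0.1, -0.3]
gripper_width: 0.598
grasp_force: 0.0
```

Run:
```python
from h import *
go([.531,-.0765,.088],-18.4)
a=read_camera("scene")["img"][130:250,150:300,::-1]
cv2.imwrite("pics/p5.png",cv2.convertScaleAbs(cv2.resize(a,None,fx=4,fy=4,interpolation=cv2.INTER_CUBIC),alpha=1.5,beta=10))
```

```text
t 5.0 tcp [ 0.5313 -0.0743  0.0878] q [-0.36  0.48  0.48  2.03 -0.34  0.71  0.02] F [-0.2 -0.1 -0.3] w 0.598 0.0
shift [-0.0022  0.0004 -0.0002] turn [-0.14  0.01  0.17]
```

View pics/p5.png

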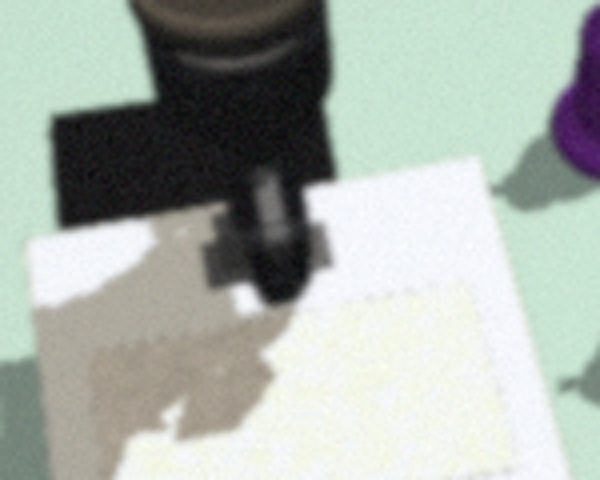

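The rear finger, at about (280,270), stands behind the fin, which spans about (205–330, 240). The fin lies between the fingers, so I'll close on it.

Emit:
arm_command:
  commands: [0,0,0,0,0,0,0.3,0,0,0,0,0,0,0.1,0,0,0,0,0,0,0,0,0,0,0,0,0,0,0,0,0,0,0,0,0,0,0,0,0,0,0]
  force: 80

```text
$.commands: bad value
```

Run:
```python
from h import *
go([.531,-.0765,.088],-18.4)
for a in(.03,.06,.1,.14,.18,.22,.24):
    x,z=-.145,.014;print(a,"ty",round(x*np.cos(a)+z*np.sin(a)-x,4),"tz",round(-(-x*np.sin(a)+z*np.cos(a)-z),4),"rx",round(np.degrees(a),2))
```

```text
t 5.05 tcp [ 0.5316 -0.0746  0.0885] q [-0.36  0.48  0.48  2.03 -0.34  0.71  0.02] F [-0.6 -0.2  0.4] w 0.601 0.0
shift [-0.002  -0.      0.0005] turn [-0.08 -0.01  0.14]
0.03 ty 0.0005 tz -0.0043 rx 1.72
0.06 ty 0.0011 tz -0.0087 rx 3.44
0.1 ty 0.0021 tz -0.0144 rx 5.73
0.14 ty 0.0034 tz -0.0201 rx 8.02
0.18 ty 0.0048 tz -0.0257 rx 10.31
0.22 ty 0.0066 tz -0.0313 rx 12.61
0.24 ty 0.0075 tz -0.0341 rx 13.75
```

The call was refused because it had 41 numbers. I'll resend it with 6 full rows.

Emit:
arm_command:
  commands: [0,0,0,0,0,0,0.3,0,0,0,0,0,0,0.1,0,0,0,0,0,0,0,0,0,0,0,0,0,0,0,0,0,0,0,0,0,0,0,0,0,0,0,0]
  force: 80

```text
t: 5.65
eef_pos: [0.5302, -0.0745, 0.089]
tool_rot: [-0.002, 0.811, 0.585, -0.001]
contact_force: [-6.4, 2.0, 9.0]
gripper_width: 0.149
grasp_force: 78.2
```

Emit:
arm_command:
  commands: [0,0.0002,-0.0015,0.6,0,0,0,0,0.0004,-0.003,1.2,0,0,0,0,0.0005,-0.0043,1.7,0,0,0,0,0.0007,-0.0058,2.3,0,0,0,0,0.0009,-0.0073,2.9,0,0,0,0,0.0011,-0.0087,3.4,0,0,0,0,0.0011,-0.0087,3.4,0,0,0]

```text
t: 6.35
eef_pos: [0.5313, -0.0749, 0.0976]
tool_rot: [-0.026, 0.81, 0.585, -0.019]
contact_force: [-8.2, 3.7, 7.0]
gripper_width: 0.143
grasp_force: 81.3
```

Run:
```python
from h import *
go([.531,-.0765,.088],-18.4)
a=read_camera("scene")["img"][130:250,140:300,::-1]
cv2.imwrite("pics/p6.png",cv2.convertScaleAbs(cv2.resize(a,None,fx=5,fy=5,interpolation=cv2.INTER_CUBIC),alpha=1.5,beta=10))
```

```text
t 6.35 tcp [ 0.5313 -0.0749  0.0976] q [-0.34  0.49  0.49  1.98 -0.33  0.81  0.02] F [-8.2  3.7  7. ] w 0.143 81.2718915939331
shift [-0.0017  0.0009  0.0096] turn [-3.71 -0.04  0.09]
```

View pics/p6.png

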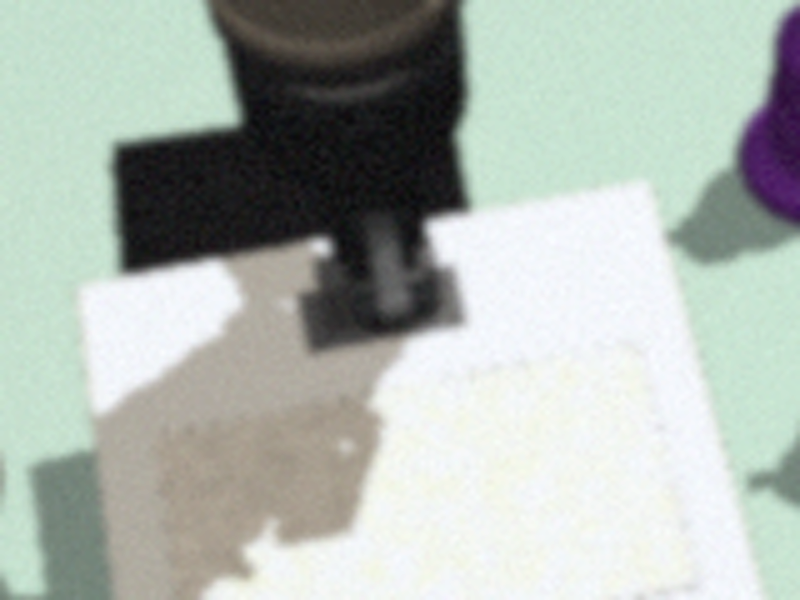

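Gripping works: both front corners of the lid have risen about 3 px since p5, to (650,182) and (80,288) in this crop. The lid is following the fin, so I'll continue along the arc.

Emit:
arm_command:
  commands: [0,0.0004,-0.003,1.2,0,0,0,0,0.0008,-0.006,2.4,0,0,0,0,0.0013,-0.009,3.6,0,0,0,0,0.0019,-0.012,4.8,0,0,0,0,0.0025,-0.015,6,0,0,0,0,0.0031,-0.018,7.2,0,0,0,0,0.0037,-0.021,8.4,0,0,0,0,0.0042,-0.023,9.2,0,0,0]

```text
t: 7.2
eef_pos: [0.5367, -0.0767, 0.1205]
tool_rot: [-0.091, 0.805, 0.582, -0.066]
contact_force: [-7.5, 2.1, 4.5]
gripper_width: 0.154
grasp_force: 80.6
```

Emit:
arm_command:
  commands: [0,0,0,0,0,0,0,0,0,0,0,0,0,0,0,0,0,0,0,0,0]

```text
t: 7.5
eef_pos: [0.5366, -0.0767, 0.1204]
tool_rot: [-0.091, 0.806, 0.582, -0.065]
contact_force: [-7.4, 3.3, 3.9]
gripper_width: 0.147
grasp_force: 80.6
```

Run:
```python
from h import *
go([.531,-.0765,.088],-18.4)
c=read_camera("scene")
a=np.radians(-18.4);X=np.array([np.cos(a),np.sin(a),0]);Y=np.array([-np.sin(a),np.cos(a),0]);H=np.array([.6685,-.123,.074])
for t in(0,.06,.14,.18,.22,.26,.3): # front upper corners, 8 mm plate on the hinge plane
    P=[H+(-.182*np.cos(t)+.008*np.sin(t))*X+s*.112*Y+np.array([0,0,.182*np.sin(t)+.008*np.cos(t)]) for s in(1,-1)]
    print(t,[np.round((proj(c,p)-[140,110])*5,0) for p in P])
im=c["img"][110:230,140:300,::-1]
cv2.imwrite("pics/p7.png",cv2.convertScaleAbs(cv2.resize(im,None,fx=5,fy=5,interpolation=cv2.INTER_CUBIC),alpha=1.5,beta=10))
```

```text
t 7.5 tcp [ 0.5366 -0.0767  0.1204] q [-0.29  0.55  0.48  1.83 -0.33  1.06  0.03] F [-7.4  3.3  3.9] w 0.147 80.59939742088318
shift [-0.0016  0.002   0.0328] turn [-12.88  -0.02   0.09]
0 [array([645., 291.]), array([ 74., 402.])]
0.06 [array([645., 276.]), array([ 68., 388.])]
0.14 [array([647., 257.]), array([ 61., 371.])]
0.18 [array([648., 249.]), array([ 58., 363.])]
0.22 [array([649., 241.]), array([ 54., 356.])]
0.26 [array([650., 234.]), array([ 51., 349.])]
0.3 [array([652., 227.]), array([ 48., 343.])]
```

View pics/p7.png

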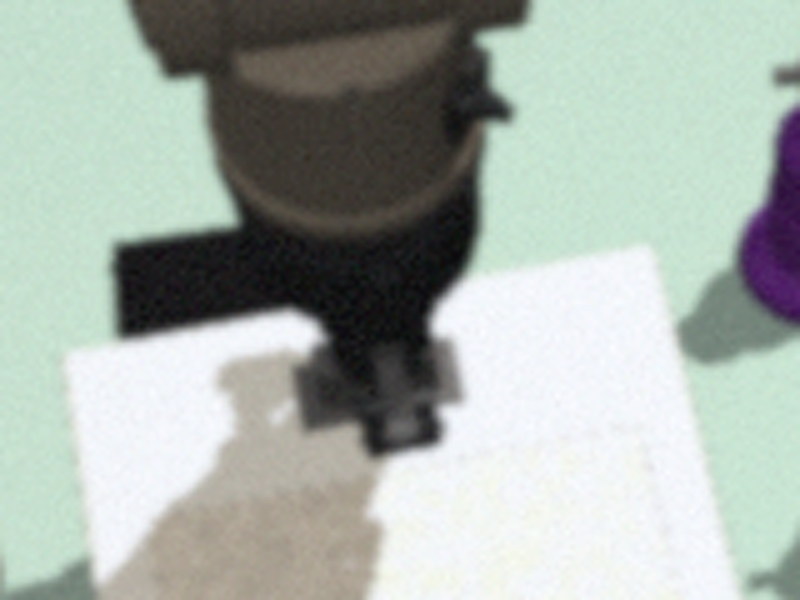

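The lid's front corners, at (653,247) and (66,353), match an angle of about 0.21 rad (a gap of about 39 mm). The grip is firm and the arm is still, so I'll hand in.

```bash
python3 -c "
from h import *
print(hand_in())"
```

```text
the job is handed in; nothing more can be done
None
```

I pressed the mister's cap fully down and it sprang back up. I then pulled the lid free, and handed in with the fingers holding it steady at about 0.21 rad (a gap of about 39 mm by camera); `hand_in()` gave no verdict.

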